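Close the filter drawer and find the socket for its lock nut

ROBOT

A 7-joint arm with a two-finger parallel gripper is mounted at the origin on a cart in front of the work surface, level with it; the furniture and walls round the work are solid. World frame = base frame: x ahead of the robot, y to its left, z up, the work surface at z = 0. Lengths are in mm, angles in degrees, forces in N, time in s.
With the tool pointing down it reaches from about 400 to 850 mm from the base axis. Payload 4.5 kg.
Tool frame: the origin (TCP) lies midway between the tips of the shut fingers; the grasp point (between the pads) lies 19 mm behind it; z points along the fingers, y is the line along which they close (so a half turn about z gives the same grasp; the last joint's range is limited). The gripper opens to 85 mm and grips with 20 to 120 N. Pads are 22 mm wide; open, the fingers measure 114 mm over their backs; the gripper's body (76 mm by 85 mm) begins 54 mm behind the grasp point. The pads swing forward as they close: fully open they stand 13 mm farther back than shut.
Start: joints at [73.041, 39.483, -11.15, 89.685, 9.013, 51.709, -12.324], TCP at [202.438, -591.331, 231.317] pointing down, gripper open.
Joint ranges: [-172.22, 172.22], [-26.19, 119.32], [-84.43, 86.54], [7.71, 146.69], [-57.33, 237.33], [2.42, 119.75], [-152.13, 152.13]. Speed limits (degrees/s): [147.25, 147.25, 180, 180, 180, 180, 180].

INTERFACE

Orientations are given as [roll, pitch, yaw] about the fixed x, y, z axes, in that order (R = Rz(yaw) Ry(pitch) Rx(roll)).
In Python, from workcell import env gives the robot as it stands. Calls block until the motion is done:
- env.move_ptp(position, orientation): joint-space move of the TCP to a pose.
- env.movel(position, attitude=None, velocity=150): straight line of the TCP; attitude=None keeps the orientation; velocity is the mean speed in mm/s.
- env.set_joints(angles): joint-space move.
- env.command_gripper(opening, grasp_force=None): finger opening in mm; grasp_force is the grip in N (None keeps the last); returns when the fingers have stopped.
- env.dwell(seconds).
- env.solve_ik(position, orientation): joint angles nearest the present ones, or None.
- env.get_obs(): the state.
- env.camera(name): name is "scene" or "top" or "wrist"; returns a dict with "frame" (420x560x3 uint8, blue, green, red), "camera_matrix" (3x3 intrinsics, pixels), "R" (3x3) and "t" (3): a world point X has camera coordinates R X + t. Camera axes: x right, y down, z forward; pixel columns grow to the right and rows downward; lengths in mm; the calibration is good to about 2 mm. The wrist camera is an equidistant fisheye: a pixel r from the principal point sees the ray r / f radians off the axis. A picture is of the moment at which its call begins. There is no depth.
A pose or a line that the arm cannot do raises env.MotionError and nothing moves.
- env.sign_off(): hands the job in; it is judged then, once.
The state is a dict: "time": time; "joints": joint angles; "qd": joint speeds; "joint_torque": joint torques, N m; "tool_pos": TCP position; "orientation": TCP orientation; "contact_force": force on the tool from outside, world axes, zero at the start; "ft_torque": the same for the moment, N m; "gripper_width": finger opening in mm; "gripper_force": force on a finger pad.
Only numpy, scipy, OpenCV 4.12 (cv2) and the standard library are available. Lean on these libraries where they do the work, as an engineer would, in place of code of your own. Each camera call takes 0.05 s, during which the arm holds its last target. There are 200 camera calls.

TASK

Push the open filter drawer of the small white housing fully home, until it clicks in at its detent; then try the sockets from the tray on the hex lock nut on top of the housing, and set any that does not fit back upright in the tray. Finish still gripping the one that fits, held upright and seated all the way down on the nut, with the other two standing in the tray and the drawer still shut; do not shift the beaker, the petri dish or the tape roll.

Things in the scene. Friction and masses are not known exactly. Their poses are not given: they have to be found in the camera images.
- filter_housing: White filter housing fixed to the worktop, 110 (x) x 84 (y) x 50 mm high. Origin: centre of its underside; x points from its drawer front to its back, z up. Its drawer comes out towards -x.
- filter_drawer (a joint): Opening of the filter drawer in m: 0 is fully home against its stop, 0.06 fully out; it starts 0.025 to 0.045 open. About 0.5 N of friction; from about 0.009 a spring ball resists with some 4 N, and past 0.003 it pulls the drawer in and holds it at 0.
- drawer_lip (a point): Middle of the front face of the lip along the top of the drawer's grey front; moves with the drawer. Push here, along the housing's +x. The lip is 80 mm wide (y), 10 mm high, centred 39 mm above the worktop, 10 mm proud of the front plate; with the drawer home it is 73 mm in front (-x) of the housing's origin.
- lock_nut (a point): Fixed hex lock nut on the housing, 24 mm across flats, 15 mm high, top 3 mm chamfered to 20 mm; a 15 mm stud end stands 3 mm above it. Point: centre of the nut's underside, on a 42 mm washer, 52 mm above the worktop; a socket is seated when its rim is at this height. Axes as the housing's: two flats are square to y, two corners lie on x.
- socket_tray: Shallow aluminium tray fixed to the worktop, 190 (x) x 72 (y) x 12 mm, walls and floor 4 mm. Origin: centre of its underside; the sockets stand in a row along its x, about 56 mm apart, on the floor 4 mm above the origin. The three mouths are 19, 22 and 26 mm across flats, in random places; only the 26 mm one fits the nut.
- socket_a: One of three steel sockets, alike outside, standing mouth down; only trying tells which fits. Body 36 mm diameter, 34 mm tall; on it a flat tang 26 (x) x 12 mm (y) up to 70 mm: grip it across the 12 mm, fingertips above 34 mm. Origin: centre of the mouth's rim (underside), z up. Hex mouth 20 mm deep, 1.5 mm lead-in; two flats parallel to the tang's broad faces (square to y). 0.12 to 0.22 kg.
- socket_b: One of three steel sockets, alike outside, standing mouth down; only trying tells which fits. Body 36 mm diameter, 34 mm tall; on it a flat tang 26 (x) x 12 mm (y) up to 70 mm: grip it across the 12 mm, fingertips above 34 mm. Origin: centre of the mouth's rim (underside), z up. Hex mouth 20 mm deep, 1.5 mm lead-in; two flats parallel to the tang's broad faces (square to y). 0.12 to 0.22 kg.
- socket_c: One of three steel sockets, alike outside, standing mouth down; only trying tells which fits. Body 36 mm diameter, 34 mm tall; on it a flat tang 26 (x) x 12 mm (y) up to 70 mm: grip it across the 12 mm, fingertips above 34 mm. Origin: centre of the mouth's rim (underside), z up. Hex mouth 20 mm deep, 1.5 mm lead-in; two flats parallel to the tang's broad faces (square to y). 0.12 to 0.22 kg.
- beaker: Small glass beaker, 51 mm diameter, 61 mm high, loose; origin centre of its underside. Leave alone.
- petri_dish: Clear plastic dish, 61 mm diameter, 14 mm high, loose; origin centre of its underside. Leave alone.
- tape_roll: Roll of black tape, 58 mm diameter, 19 mm high, loose; origin centre of its underside. Leave alone.
There are look-alikes about, which are no part of the job. Leave any brown or red look-alike of the socket_b alone.

How it is judged (in metres and radians):
On the way, in this order (a step that is already met when the one before it is completed fails the run):
1. the filter drawer is home at its detent (value of joint filter_drawer below 0.002 m), for 0.2 s.
2. a socket is seated all the way down on the lock nut (((z of socket_a in the frame of lock_nut between -0.004 and 0.004 m and horizontal distance between socket_a and lock_nut below 0.004 m and angle between socket_a's own z axis and vertical below 0.08 rad) or (z of socket_b in the frame of lock_nut between -0.004 and 0.004 m and horizontal distance between socket_b and lock_nut below 0.004 m and angle between socket_b's own z axis and vertical below 0.08 rad) or (z of socket_c in the frame of lock_nut between -0.004 and 0.004 m and horizontal distance between socket_c and lock_nut below 0.004 m and angle between socket_c's own z axis and vertical below 0.08 rad))), for 0.2 s.
At the end, for the whole second after the job is handed in: The drawer is within 2 mm of home; one socket is down over the lock nut (rim within 4 mm of the washer, within 4 mm of the nut's axis, upright within 0.08 rad) and still gripped by the fingers with more than 3 N; the other two stand upright (within 0.1 rad) on the tray's floor inside its walls (value of joint filter_drawer below 0.002 m and ((z of socket_a in the frame of lock_nut between -0.004 and 0.004 m and horizontal distance between socket_a and lock_nut below 0.004 m and angle between socket_a's own z axis and vertical below 0.08 rad and contact force between the fingers and socket_a above 3 N and angle between each of socket_b, socket_c's own z axis and vertical below 0.1 rad and z of each of socket_b, socket_c in the frame of socket_tray below 0.01 m and x of socket_b in the frame of socket_tray between -0.09 and 0.09 m and y of socket_b in the frame of socket_tray between -0.034 and 0.034 m and x of socket_c in the frame of socket_tray between -0.09 and 0.09 m and y of socket_c in the frame of socket_tray between -0.034 and 0.034 m) or (z of socket_b in the frame of lock_nut between -0.004 and 0.004 m and horizontal distance between socket_b and lock_nut below 0.004 m and angle between socket_b's own z axis and vertical below 0.08 rad and contact force between the fingers and socket_b above 3 N and angle between each of socket_a, socket_c's own z axis and vertical below 0.1 rad and z of each of socket_a, socket_c in the frame of socket_tray below 0.01 m and x of socket_a in the frame of socket_tray between -0.09 and 0.09 m and y of socket_a in the frame of socket_tray between -0.034 and 0.034 m and x of socket_c in the frame of socket_tray between -0.09 and 0.09 m and y of socket_c in the frame of socket_tray between -0.034 and 0.034 m) or (z of socket_c in the frame of lock_nut between -0.004 and 0.004 m and horizontal distance between socket_c and lock_nut below 0.004 m and angle between socket_c's own z axis and vertical below 0.08 rad and contact force between the fingers and socket_c above 3 N and angle between each of socket_a, socket_b's own z axis and vertical below 0.1 rad and z of each of socket_a, socket_b in the frame of socket_tray below 0.01 m and x of socket_a in the frame of socket_tray between -0.09 and 0.09 m and y of socket_a in the frame of socket_tray between -0.034 and 0.034 m and x of socket_b in the frame of socket_tray between -0.09 and 0.09 m and y of socket_b in the frame of socket_tray between -0.034 and 0.034 m))); the arm keeps its last pose, push and grip.
It fails at once if the beaker is shifted by more than 30 mm (distance of beaker from where it was at the start of the episode above 0.03 m).
It fails at once if the petri dish is shifted by more than 30 mm (distance of petri_dish from where it was at the start of the episode above 0.03 m).
It fails at once if the tape roll is shifted by more than 30 mm (distance of tape_roll from where it was at the start of the episode above 0.03 m).
It also fails if it takes over 72 s, if anything falls off the work surface, if the arm or the gripper's body presses on something with over 40 N, if the wrist force passes 120 N, or if a joint passes its speed limit or range.

## Working session

There is one attempt and no reset: what is moved stays moved. The work goes in short steps, each a Python script; the robot and the scene stay as the last script left them, time stands still between calls to the robot, and variables do not carry over. Pictures are saved under pics/ and viewed, at most 10 in all, crops included, and the job is handed in when it is done.

```bash
mkdir -p pics; ls; cat > h.py <<'E'
from workcell import env
import numpy as np, cv2
def ray(c,u,v):
    K=np.array(c["camera_matrix"]);R=np.array(c["R"]);t=np.array(c["t"])
    d=R.T@np.linalg.inv(K)@np.array([u,v,1.]);return -R.T@t,d
def onz(c,u,v,z):
    o,d=ray(c,u,v);return o+d*(z-o[2])/d[2]
def proj(c,X):
    p=np.array(c["camera_matrix"])@(np.array(c["R"])@np.array(X,float)+np.array(c["t"]));return p[:2]/p[2]
E
python3 - <<'E'
from h import *
for n in("top","scene"):
    c=env.camera(n);cv2.imwrite(f"pics/{n}0.png",c["frame"]);np.savez(f"{n}0.npz",**c)
    print(n,np.round(c["camera_matrix"],1).tolist(),np.round(-np.array(c["R"]).T@c["t"]),np.round(c["R"],2).tolist())
print(env.get_obs())
E
```

```text
pics
top [[397.5, 0.0, 281.3], [0.0, 397.5, 210.9], [0.0, 0.0, 1.0]] [413. 307. 884.] [[-0.02, -1.0, 0.03], [-0.99, 0.02, -0.15], [0.14, -0.04, -0.99]]
scene [[453.1, 0.0, 286.1], [0.0, 453.1, 208.2], [0.0, 0.0, 1.0]] [-99. 795. 767.] [[-0.64, -0.77, -0.0], [-0.51, 0.42, -0.75], [0.58, -0.48, -0.66]]
{'time': 0.1, 'joints': array([ 73.03877649,  39.52895109, -11.14634759,  89.7404858 ,
         9.011756  ,  51.71137234, -12.32617013]), 'qd': array([ 0.04611496, -0.0574247 ,  0.01748191, -0.19756107, -0.09379646,
       -0.0020165 , -0.12021169]), 'joint_torque': array([-2.18855639e-03, -5.40600443e+01, -1.27067193e+00, -1.58985329e+01,
        9.48913948e-03,  4.39441923e-03,  2.81578144e-05]), 'tool_pos': array([ 202.19725274, -590.74439094,  230.55121868]), 'orientation': array([-1.79901220e+02,  6.10168613e-03,  1.89009022e+01]), 'contact_force': array([ 0.57156592, -0.21880944,  0.20322382]), 'ft_torque': array([ 0.00373343,  0.02513194, -0.01001542]), 'gripper_force': 0.0, 'gripper_width': 85.38600623020177}
```

View pics/top0.png

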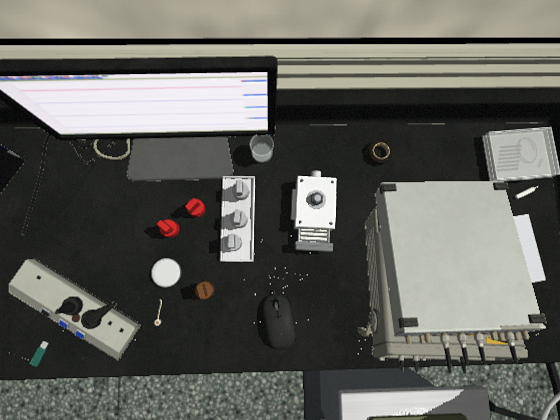

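View pics/scene0.png

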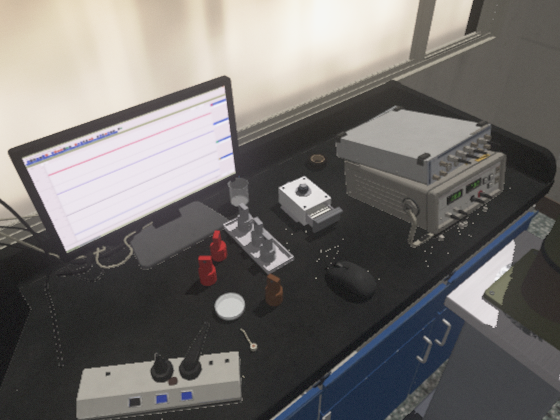

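The top view shows the tray at (238,218) with three grey sockets and the housing at (316,200) with its nut at (316,199) and drawer lip near (315,246). The beaker is at (262,148), the dish at (166,272) and the tape roll at (379,152). The red and brown look-alikes are on the left. Next I'll measure with masks.

```bash
python3 - <<'E'
from h import *
c=dict(np.load("top0.npz"));f=c["frame"]
g=cv2.cvtColor(f,cv2.COLOR_BGR2GRAY);hsv=cv2.cvtColor(f,cv2.COLOR_BGR2HSV)
def blob(x0,y0,x1,y1,m,z,name):
    mm=np.zeros_like(g);mm[y0:y1,x0:x1]=m[y0:y1,x0:x1].astype(np.uint8)*255
    cs,_=cv2.findContours(mm,0,2);k=max(cs,key=cv2.contourArea)
    b=cv2.boxPoints(cv2.minAreaRect(k));P=np.array([onz(c,u,v,z) for u,v in b])
    e=np.diff(np.vstack([P,P[:1]]),axis=0)
    print(name,b.round(1).tolist(),"ctr",P.mean(0).round(1),"sides",np.linalg.norm(e,axis=1).round(1),"ang",np.degrees(np.arctan2(e[:,1],e[:,0])).round(1))
    return P.mean(0)
blob(285,175,345,232,g>180,50,"housing")
blob(215,170,262,270,g>130,12,"tray")
blob(285,228,345,256,(g>60)&(g<170),44,"drawerfront")
big=cv2.resize(f[125:275,205:355],None,fx=4,fy=4,interpolation=cv2.INTER_CUBIC)
cv2.imwrite("pics/crop.png",big)
s=dict(np.load("scene0.npz"));cv2.imwrite("pics/crops.png",cv2.resize(s["frame"][165:285,210:350],None,fx=5,fy=5,interpolation=cv2.INTER_CUBIC))
E
```

```text
housing [[295.3999938964844, 226.3000030517578], [297.79998779296875, 174.0], [337.0, 175.8000030517578], [334.6000061035156, 228.10000610351562]] ctr [554.7 201.9  50. ] sides [113.3  84.7 113.7  83.1] ang [ -4.2 -93.5 175.   86.3]
tray [[220.0, 176.0], [254.0, 176.0], [254.0, 261.0], [220.0, 261.0]] ctr [526.1 373.6  12. ] sides [ 75.9 189.1  73.5 188.6] ang [-90.9 179.3  88.7  -0. ]
drawerfront [[294.0, 228.0], [332.0, 228.0], [332.0, 251.0], [294.0, 251.0]] ctr [472.7 210.9  44. ] sides [81.1 48.8 80.5 48.7] ang [-91.1 177.6  88.8  -1.6]
```

View pics/crop.png

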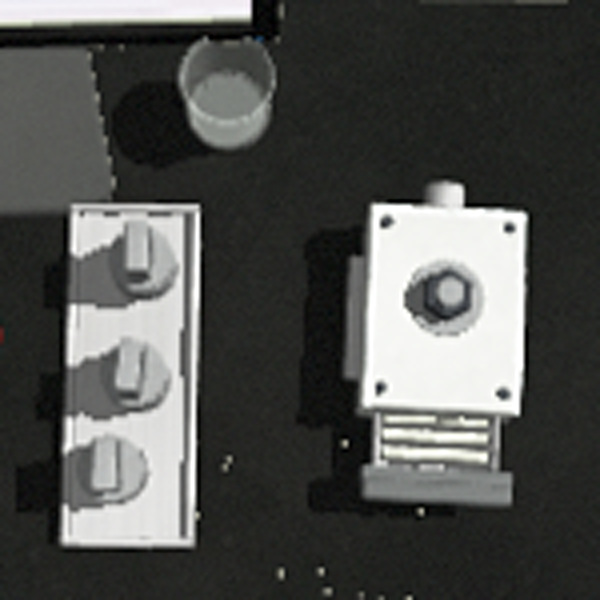

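View pics/crops.png

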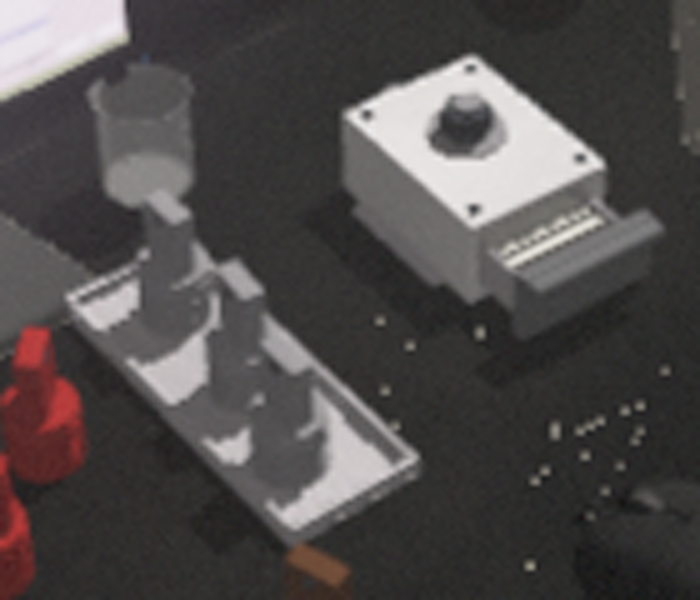

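The crops show the following:
- **Tang tops:** near crop (138,240), (131,360) and (105,460).
- **Nut stud:** at (452,290), with the housing yawed slightly clockwise.
- **Drawer lip:** front edge at about row 502.

I'll refine the numbers and check IK.

```bash
python3 - <<'E'
from h import *
c=dict(np.load("top0.npz"))
P=lambda u,v,z:onz(c,205+u/4-.4,125+v/4-.4,z)
H=[P(*q,50) for q in((372,204),(527,212),(521,416),(359,410))]
print("housing",np.round(H,1).tolist(),np.mean(H,0).round(1))
print("stud",P(452,290,70).round(1),"washer",P(446,298,52).round(1))
print("lip front",P(362,500,44).round(1),P(513,504,44).round(1))
print("tray",[P(*q,12).round(1).tolist() for q in((71,204),(201,206),(194,548),(61,546))])
for q in((138,240),(131,360),(105,460)):print("tang",P(*q,74).round(1))
for q in((148,262),(140,375),(118,470)):print("body",P(*q,38).round(1))
s=dict(np.load("scene0.npz"))
# stack corner in top & scene, triangulate
for (a,b) in(((400,330),(385,166)),((384,184),(341,142))):
    o1,d1=ray(c,*a);o2,d2=ray(s,*b)
    k=np.linalg.lstsq(np.c_[d1,-d2],o2-o1,rcond=None)[0];print("stack",(o1+k[0]*d1).round(),(o2+k[1]*d2).round())
for p in((202,-591,450),(430,200,420),(430,210,150),(480,210,35),(555,200,200),(590,370,200),(470,370,200)):
    for y in(-4,176):
        r=env.solve_ik(p,[180,0,y]);print(p,y,None if r is None else np.round(r).tolist())
E
```

```text
housing [[610.3, 240.1, 50.0], [604.6, 156.5, 50.0], [494.3, 164.5, 50.0], [499.2, 250.2, 50.0]] [552.1 202.8  50. ]
stud [559.  201.3  70. ] washer [558.  202.3  52. ]
lip front [452.1 249.6  44. ] [448.3 169.7  44. ]
tray [[621.9, 405.6, 12.0], [619.6, 333.1, 12.0], [429.6, 339.4, 12.0], [432.3, 411.3, 12.0]]
tang [587.4 364.1  74. ]
tang [524.7 368.2  74. ]
tang [473.7 381.7  74. ]
body [582.9 361.3  38. ]
body [521.5 366.1  38. ]
body [471.  378.1  38. ]
stack [313. 101. 242.] [360. 156. 217.]
stack [570.  81. 140.] [563.  74. 141.]
(202, -591, 450) -4 [69.0, 30.0, -5.0, 68.0, 2.0, 82.0, -29.0]
(202, -591, 450) 176 [93.0, 37.0, -57.0, 67.0, 31.0, 90.0, 128.0]
(430, 200, 420) -4 [0.0, 20.0, -44.0, 96.0, 15.0, 70.0, -141.0]
(430, 200, 420) 176 [15.0, 30.0, -75.0, 95.0, 29.0, 78.0, 22.0]
(430, 210, 150) -4 [-38.0, 37.0, 11.0, 120.0, -16.0, 24.0, -109.0]
(430, 210, 150) 176 [-2.0, 44.0, -50.0, 118.0, 52.0, 43.0, 1.0]
(480, 210, 35) -4 [-40.0, 53.0, 19.0, 115.0, -51.0, 20.0, -73.0]
(480, 210, 35) 176 [-27.0, 51.0, -3.0, 115.0, 11.0, 15.0, 47.0]
(555, 200, 200) -4 [-27.0, 39.0, 4.0, 98.0, -4.0, 43.0, -115.0]
(555, 200, 200) 176 [3.0, 47.0, -50.0, 97.0, 42.0, 57.0, 23.0]
(590, 370, 200) -4 [-39.0, 47.0, 7.0, 78.0, -6.0, 55.0, -125.0]
(590, 370, 200) 176 [-14.0, 54.0, -49.0, 76.0, 41.0, 68.0, 20.0]
(470, 370, 200) -4 [-51.0, 40.0, 14.0, 97.0, -13.0, 44.0, -124.0]
(470, 370, 200) 176 [-16.0, 47.0, -50.0, 95.0, 41.0, 58.0, 6.0]
```

```bash
cat >> h.py <<'E'
def ob():
    o=env.get_obs();return o,np.array(o["tool_pos"]),np.array(o["contact_force"])
def st(tag=""):
    o,p,f=ob();print(tag,"t",round(o["time"],2),"p",p.round(1),"rpy",np.round(o["orientation"],1),"F",f.round(1),"w",round(o["gripper_width"],1),"gf",round(o["gripper_force"],1))
D=lambda y:[180,0,y]
E
python3 - <<'E'
from h import *
p=ob()[1]
env.movel([p[0],p[1],330],velocity=250)
env.set_joints([-27,15,0,90,0,75,65]);st()
env.move_ptp([540,280,330],D(176));st()
env.dwell(.2)
c=env.camera("wrist");cv2.imwrite("pics/w1.png",c["frame"]);np.savez("w1.npz",**c)
env.command_gripper(0,40)
env.move_ptp([408,212,120],D(176))
env.movel([408,212,35],velocity=120);env.dwell(.2);st()
f0=ob()[2];u=np.array([np.cos(np.radians(-4)),np.sin(np.radians(-4)),0])
b=np.array([408,212.,35]);print(np.round(env.get_obs()["joints"]))
env.movel(b+22*u,velocity=60)
for s in range(24,80,2):
    env.movel(b+s*u,velocity=40)
    o,p,f=ob();ff=(f-f0)@u
    if s>50: print(s,round((p-b)@u,1),round(ff,1))
    if ff<-14: break
st()
env.dwell(.3);st()
env.movel(b+40*u,velocity=100)
env.movel(b+40*u+[0,0,200],velocity=200)
c=env.camera("top");cv2.imwrite("pics/t2.png",c["frame"]);np.savez("t2.npz",**c);st()
E
```

```text
t 3.52 p [447.9 175.6 468.2] rpy [-180.    -0.  -178.1] F [0.4 0.8 0.4] w 85.1 gf 0.0
 t 4.32 p [540.5 279.1 331.1] rpy [-1.800e+02  1.000e-01  1.759e+02] F [-0.1 -0.5  0.3] w 85.4 gf 0.0
 t 7.4 p [408.4 212.2  35.6] rpy [1.80e+02 1.00e-01 1.76e+02] F [ 0.9 -0.2  0.1] w -0.2 gf 0.0
[-33.  50.  -0. 126.   2.   5.  51.]
52 52.3 -0.3
54 53.7 -2.2
56 54.3 -5.9
58 55.4 -7.4
60 60.1 -3.0
62 62.6 -2.3
64 62.7 -6.3
66 62.7 -8.9
68 62.7 -12.8
70 62.8 -15.7
 t 13.92 p [470.6 207.4  34.9] rpy [-179.8   -0.7  176.2] F [-14.7   2.9  10.2] w -0.1 gf 7.6
 t 14.22 p [470.6 207.4  34.9] rpy [-179.8   -0.7  176.2] F [-14.9   3.5  10. ] w 0.1 gf 7.5
 t 15.87 p [447.3 208.8 234. ] rpy [-1.799e+02 -1.000e-01  1.760e+02] F [-0.5 -0.1  0.2] w -0.1 gf 0.0
```

View pics/w1.png

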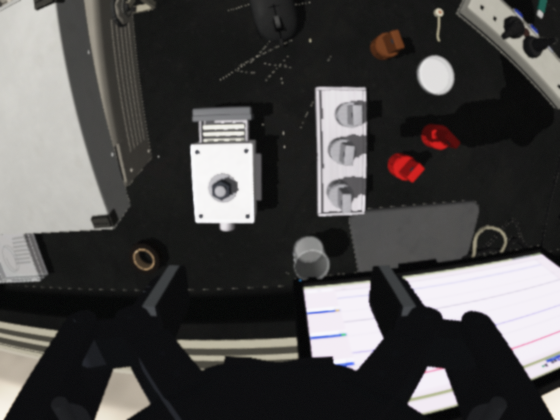

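The drawer clicked: the force dropped at 60 and hit a hard stop at 62.7 of travel. The wrist view shows the nut at (223,187) and the tang tops near (357,112), (350,150) and (345,197). I'll crop it for precise measurement.

```bash
cat >> h.py <<'E'
def wray(c,u,v):
    K=np.array(c["camera_matrix"]);R=np.array(c["R"]);t=np.array(c["t"])
    x=(u-K[0,2])/K[0,0];y=(v-K[1,2])/K[1,1];th=np.hypot(x,y)+1e-12
    d=np.array([np.sin(th)*x/th,np.sin(th)*y/th,np.cos(th)]);return -R.T@t,R.T@d
def wonz(c,u,v,z):
    o,d=wray(c,u,v);return o+d*(z-o[2])/d[2]
E
python3 - <<'E'
from h import *
c=dict(np.load("w1.npz"));print(wonz(c,223,187,70).round(1),c["camera_matrix"].round(1).tolist())
print((-c["R"].T@c["t"]).round(1),c["R"].round(2).tolist())
f=c["frame"];a=cv2.resize(f[82:222,312:382],None,fx=4,fy=4,interpolation=cv2.INTER_CUBIC)
b=cv2.resize(f[132:232,182:262],None,fx=4,fy=4,interpolation=cv2.INTER_CUBIC)
t=dict(np.load("t2.npz"))["frame"];t=cv2.resize(t[160:260,285:350],None,fx=3,fy=3)
o=np.zeros((560,800,3),np.uint8);o[:560,:280]=a;o[:400,280:600]=b;o[:300,605:800]=t
cv2.imwrite("pics/c1.png",o)
E
```

```text
[555.1 206.6  70. ] [[325.2, 0.0, 278.5], [0.0, 325.2, 210.5], [0.0, 0.0, 1.0]]
[465.9 284.2 475.3] [[0.07, 1.0, 0.0], [0.95, -0.07, 0.3], [0.3, -0.02, -0.95]]
```

View pics/c1.png

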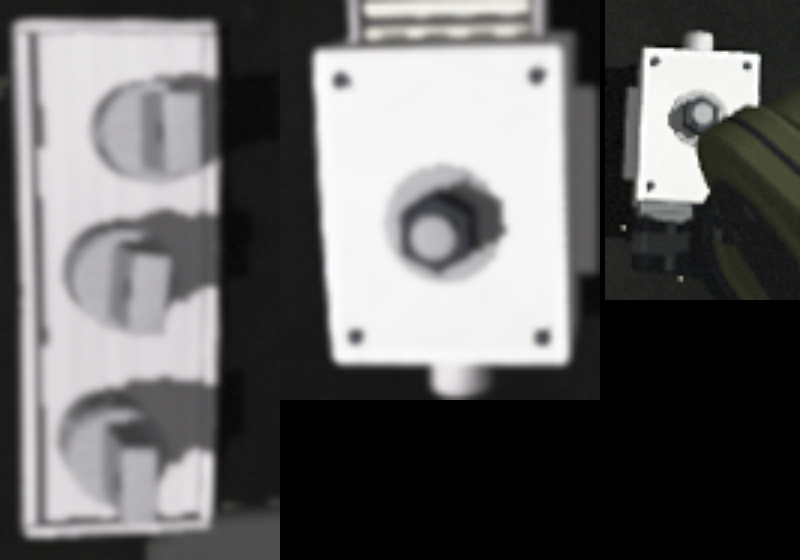

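The left crop shows tang tops centred at about (183,129), (150,293) and (140,484). The stud top is at (432,237). The right crop shows the drawer front tight against the housing.

```bash
python3 - <<'E'
from h import *
c=dict(np.load("w1.npz"));t=dict(np.load("top0.npz"))
A=lambda u,v,z:wonz(c,312+u/4-.4,82+v/4-.4,z)
B=lambda u,v,z:wonz(c,182+(u-280)/4-.4,132+v/4-.4,z)
T=lambda u,v,z:onz(t,205+u/4-.4,125+v/4-.4,z)
print("stud",B(432,237,70).round(1),"washer",B(443,223,52).round(1),"top",T(452,290,70).round(1))
H=np.array([B(*q,50) for q in((313,48),(563,44),(573,362),(333,364))]);print("housing",H.round(1).tolist(),H.mean(0).round(1))
Tr=np.array([A(*q,12) for q in((13,20),(217,20),(213,527),(22,538))]);print("tray",Tr.round(1).tolist(),Tr.mean(0).round(1))
for k,(q,b) in enumerate((((183,129),(148,131)),((150,293),(118,275)),((140,484),(108,450)))):print(k,"tang",A(*q,74).round(1),"body",A(*b,38).round(1))
# tang edge directions (two ends of long axis)
for a,b in(((183,91),(183,167)),((153,251),(148,334)),((140,447),(139,521))):
    d=A(*a,74)-A(*b,74);print("len",np.linalg.norm(d).round(1),"ang",np.degrees(np.arctan2(d[1],d[0])).round(1))
E
```

```text
stud [559.9 201.6  70. ] washer [559.5 202.2  52. ] top [559.  201.3  70. ]
housing [[496.3, 163.9, 50.0], [503.0, 247.9, 50.0], [612.6, 241.5, 50.0], [607.6, 155.9, 50.0]] [554.9 202.3  50. ]
tray [[432.2, 338.3, 12.0], [433.9, 412.2, 12.0], [623.9, 406.4, 12.0], [622.9, 332.1, 12.0]] [528.2 372.2  12. ]
0 tang [472.4 382.3  74. ] body [473.4 378.8  38. ]
1 tang [523.8 369.7  74. ] body [522.3 366.3  38. ]
2 tang [586.2 365.2  74. ] body [583.8 361.1  38. ]
len 23.9 ang 177.4
len 26.5 ang 174.8
len 25.1 ang 178.6
```

```bash
cat >> h.py <<'E'
NUT=np.array([559.6,201.7]);ZG=43
def pick(x,y,yaw=178):
    env.move_ptp([x,y,125],D(yaw))
    env.movel([x,y,ZG],velocity=200)
    env.command_gripper(0,60);st("grip")
    z=ob()[1][2]
    env.movel([x,y,140],velocity=250)
    return z
def attempt():
    """True if it goes down; heights are TCP with the rim at 52 for TCP 52+ZG-4."""
    zs=52+ZG-4
    env.movel([*NUT,140],attitude=D(176),velocity=300)
    env.movel([*NUT,zs+18],velocity=200)
    f0=ob()[2]
    for dz in(14,11,8,5):
        env.movel([*NUT,zs+dz],velocity=50)
        _,p,f=ob();print("dz",dz,"z",(p[2]-zs).round(1),"F",(f-f0).round(1))
        if (f-f0)[2]>22: break
    if p[2]-zs>8.5: return False
    for dz in(2,-1,-3):
        env.movel([*NUT,zs+dz],velocity=50)
        _,p,f=ob();print("dz",dz,"z",(p[2]-zs).round(1),"F",(f-f0).round(1))
        if (f-f0)[2]>15: break
    st("down");return True
def put(x,y,yaw=178):
    env.movel([*NUT,140],velocity=250)
    env.movel([x,y,140],attitude=D(yaw),velocity=300)
    env.movel([x,y,ZG+8],velocity=200);env.movel([x,y,ZG+.5],velocity=60)
    env.command_gripper(60);env.movel([x,y,125],velocity=250);st("put")
S=[(472.7,381.7),(524.2,369.),(586.6,364.7)]
E
python3 - <<'E'
from h import *
c=dict(np.load("w1.npz"));t=dict(np.load("top0.npz"))
o1,d1=ray(t,275,133);o2,d2=wray(c,303,285)
k=np.linalg.lstsq(np.c_[d1,-d2],o2-o1,rcond=None)[0];print("monitor",(o1+k[0]*d1).round(),(o2+k[1]*d2).round())
env.movel([450,300,234],velocity=250);env.command_gripper(60)
x,y=S[1]
pick(x,y);r=attempt();print(r)
c=env.camera("wrist");cv2.imwrite("pics/w3.png",c["frame"]);st()
E
```

```text
monitor [682. 288. 118.] [679. 301. 117.]
grip t 18.68 p [524.8 369.4  44.1] rpy [1.799e+02 1.000e-01 1.780e+02] F [-0.7  0.1  6.6] w 11.3 gf 58.8
dz 14 z 14.3 F [-0.2  1.3 -0.9]
dz 11 z 12.7 F [-3.  -0.7  9.9]
dz 8 z 12.4 F [-5.9 -1.5 29.5]
False
 t 21.05 p [560.8 202.4 103.4] rpy [179.9   0.2 176. ] F [-5.6 -1.1 28.9] w 10.9 gf 64.1
```

That one is blocked at +12.4 mm with 29 N, so it doesn't fit. I'll put it back and try the next.

```bash
python3 - <<'E'
import h
from h import *
put(*S[1])
h.ZG=45
x,y=S[2];h.pick(x,y);r=h.attempt();print(r)
c=env.camera("top");cv2.imwrite("pics/t3.png",c["frame"]);st()
E
```

```text
put t 23.95 p [524.5 369.3 126.1] rpy [1.799e+02 1.000e-01 1.780e+02] F [-0.6 -0.2  0.1] w 59.8 gf 0.0
grip t 25.35 p [587.3 365.1  46.3] rpy [1.799e+02 1.000e-01 1.780e+02] F [-0.7  0.1  6. ] w 11.3 gf 59.0
dz 14 z 14.4 F [ 0.9 -0.7 -0.8]
dz 11 z 11.1 F [ 1.4  0.  -1. ]
dz 8 z 7.8 F [ 0.8 -0.4 -0.7]
dz 5 z 4.8 F [ 0.4 -1.4 -0.3]
dz 2 z 1.8 F [ 0.9 -0.3  0. ]
dz -1 z 1.1 F [-3.9 -3.1 16.7]
down t 28.38 p [559.9 201.8  94.1] rpy [1.80e+02 1.00e-01 1.76e+02] F [-4.6 -2.7 15.7] w 11.1 gf 61.0
True
 t 28.43 p [559.8 201.8  94.1] rpy [1.80e+02 1.00e-01 1.76e+02] F [-4.  -1.  15.3] w 11.4 gf 61.0
```

It went down freely and stopped hard at seated height. I'll check that the put-back socket stands upright and the drawer is shut.

```bash
python3 - <<'E'
from h import *
env.dwell(.3);st()
c=env.camera("scene")["frame"];t=env.camera("wrist")["frame"]
a=cv2.resize(c[155:295,200:360],None,fx=3,fy=3,interpolation=2)
o=np.zeros((420,800,3),np.uint8);o[:,:480]=a;o[:240,480:]=cv2.resize(t,(320,240))
cv2.imwrite("pics/f.png",o)
E
```

```text
t 28.73 p [559.9 201.8  94.1] rpy [1.80e+02 1.00e-01 1.76e+02] F [-3.4 -1.  15.5] w 10.7 gf 61.0
```

View pics/f.png

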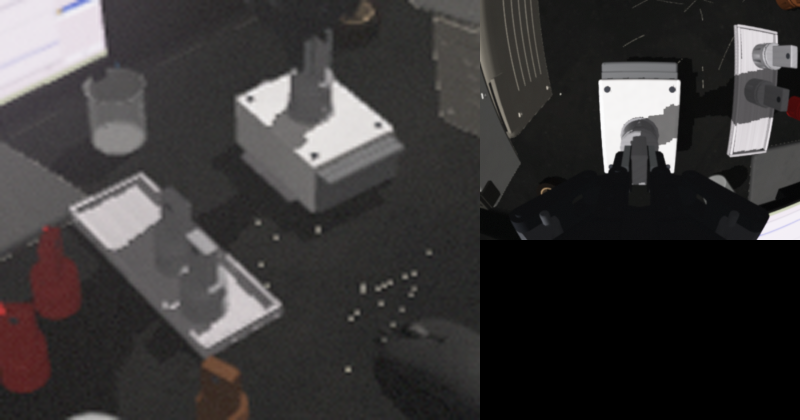

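The picture shows both remaining sockets standing in the tray, at (175,230) and (205,285). The drawer is flush, the socket is on the nut at (312,95) and the beaker hasn't moved. I'm handing it in.

```bash
python3 -c "
from h import *
print(env.sign_off());st()"
```

```text
the job is handed in; nothing more can be done
None
the job is handed in; nothing more can be done
```

I handed the job in: the drawer clicked home, the second socket tried seated fully on the nut and is still gripped at about 60 N, the other two stand in the tray, and the robot clock read about 29 s of the 72 s allowed; the hand-in returned no verdict.

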